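# Unhook the parts basket and stand it in the cleaner

## Robot

A 6-joint arm with a two-finger parallel gripper is mounted at the origin on the work surface. World frame = base frame: x ahead of the robot, y to its left, z up, the work surface at z = 0. Lengths are in mm, angles in rad, forces in N, time in s.
With the tool pointing down it reaches from about 275 to 825 mm from the base axis. Payload 4.9 kg.
Tool frame: the origin (TCP) lies between the finger pads, 19 mm behind the fingertips; this is the grasp point; z points along the fingers, y is the line along which they close (so a half turn about z gives the same grasp; the last joint's range is limited). The gripper opens to 85 mm and grips with 20 to 120 N. Pads are 22 mm wide; open, the fingers measure 114 mm over their backs; the gripper's body (76 mm by 85 mm) begins 54 mm behind the grasp point. The pads swing forward as they close: fully open they stand 13 mm farther back than shut.
Start: joints at [-0.134, 0.326, -0.193, 1.052, 0, 1.437], TCP at [550.017, 0.009, 249.981] pointing down, gripper open.
Joint ranges: [-2.65, 2.65], [-0.97, 1.79], [-1.3, 1.35], [-1.93, 2.1], [-1.47, 1.37], [-3.14, 3.14]. Speed limits (rad/s): [2.57, 2.57, 3.14, 3.14, 3.14, 3.14].

## Interface

Orientations are given as a unit quaternion [w, x, y, z].
In Python, from station import arm, vision gives the robot as it stands.
- The arm moves only by the tool arm_command, never from a script. Its argument "moves" is one flat list of numbers, 6 for each row, row after row: the shift along the tool's x, y, z in units of 50 mm (1.0 is 50 mm), then the turn, a rotation vector about the tool's x, y, z in units of 5 degrees (1.0 is 5 degrees). In form: [x, y, z, ax, ay, az, x, y, z, ax, ay, az, ...]. A call has 1 to 8 rows; each row shifts and turns the commanded pose from where the row before left it, along the tool's axes as they then stand; what a row does not reach is not made up. A row lasts 1/10 s, in which the tool goes at most 50 mm and 8.59 degrees, less where a joint would pass 70% of its speed; a pose out of reach is approached as far as the arm can. A call is refused whole if a number of a shift passes 1 or a number of a turn 1, either way. A call with a gripper value outside its range is refused whole. "hand" is the finger opening in mm, from 0 to 85.4, set as the call begins (left out, the last holds). The fingers move at their own pace and stop on an object; "squeeze" is the grip in N (left out, the last holds). Time passes only in rows, so rows that do not move let the fingers close. It gives the time, the measured TCP pose, the force, the opening and the grip force at its end, in the units of the state.
- arm.state(): the state, without advancing time (a new reading comes with each control period).
- vision.capture(name): name is "scene" or "side" or "wrist"; returns (picture, depth): 384x512x3 uint8, blue, green, red; 384x512 float32, mm along the optical axis (not along the pixel's ray), 0 where there is no reading.
- vision.camera_model(name): a dict with "fovy" (degrees; the focal length in pixels is half the picture's height over the tangent of half this angle, whatever the lens; pixels are square), "cx", "cy" (the principal point, pixels), "rvec" (rotation vector, rad) and "tvec" (3), from world to camera coordinates, as OpenCV has them. Camera axes: x right, y down, z forward; pixel columns grow to the right and rows downward; lengths in mm; the calibration is good to about 2 mm. The wrist camera is an equidistant fisheye: a pixel r from the principal point sees the ray r / f radians off the axis. A picture is of the moment at which its call begins: read the wrist's pose just before it. camera_model takes no time and is no camera call; for the wrist camera it gives the pose at the moment of the call.
- arm.hand_in(): hands the job in; it is judged then, once.
The state is a dict: "t": time; "joints": joint angles; "qd": joint speeds; "joint_torque": joint torques, N m; "tool_pos": TCP position; "ee_rot": TCP orientation; "force": force on the tool from outside, world axes, zero at the start; "ft_torque": the same for the moment, N m; "opening": opening from 0.0 (shut) to 1.0 (fully open); "grasp_force": force on a finger pad.
Only numpy, scipy, OpenCV 4.12 (cv2) and the standard library are available. Lean on these libraries where they do the work, as an engineer would, in place of code of your own. Each camera call takes 0.05 s, during which the arm holds its last target. There are 200 camera calls.

## Task

Take the steel parts basket by its black handle off the drying hook and lower it into the open tank of the ultrasonic cleaner, so that it stands flat on the tank floor, then let go. The hook's upturned tip and the sprung tongue above it are set at an unknown height, so feel for them: lift the basket's bar against the tongue just far enough to pass over the tip before drawing it out, never forcing the basket against hook or tank (keep it under 24 N). Set it down gently and leave the other things on the bench where they are.

Things in the scene. Friction and masses are not known exactly. Their poses are not given: they have to be found in the camera images.
- basket: Loose steel parts basket, 0.2 to 0.4 kg, rigid, symmetric. Origin at the centre of the underside of its tray, z up. Open tray 90 (x) by 64 (y) by 33 mm high; two flat uprights (12 by 4 mm) at y = +-30 mm rise from it to 188 mm and carry a round bar, by which it hangs in the hook, and on top a black handle.
- basket_bar (a point): Centre of the basket's round bar, 8 mm in diameter, running along the basket's y between the uprights, 109 mm above the underside.
- basket_grip (a point): Point in the black handle where the TCP belongs for a grasp from above, fingers closing along the basket's x: 184 mm above the basket's underside, on its middle axis. The handle is 12 mm thick in x, 66 mm long in y, from 163 to 191 mm above the underside; fingertips below 163 mm could meet the hook.
- stand: Fixed drying stand with a deep hook that opens towards its own -x; its post is at its +x side (x 59 to 85 mm, y within 15 mm, top at most 190 mm up). Origin on the table under the resting place of the basket's bar, z up. On its post a keeper, carrying tip and tongue, is clamped at a height that differs each time and is not measured; it stays there.
- saddle (a point): Middle of the flat saddle on which the basket's bar rests, 135 mm above the table; axes as the stand's. Two steel arms within 12 mm of the middle in y; a step 8 mm high stops the bar 12 mm behind (+x). The parts below leave room for the tray while lifting. With its bar 30 mm in front (-x) of here it is out of the hook, but the tray is clear of it for raising only some 90 mm in front.
- hook_tip (a point): A point on the saddle's level at the hook's front, 15 mm in front (-x) of the saddle point. Here the upturned tip, a steel plate 12 mm wide (y) and 6 mm thick (x), rises by an unknown 16 to 40 mm above the saddle.
- tongue_root (a point): Point on the post, 60 mm behind (+x) the saddle, on its level. The tongue, a level steel bar 10 mm wide, 7 mm thick, reaches from the post over the tip, above the basket's bar. At rest its underside is 2 mm above the tip's top: the bar must push it up 6 mm or more to pass. Sprung down: 1.5 N to start, 0.9 N more per mm, stop at 12 mm. The bar rises freely 10 to 34 mm before meeting it.
- cleaner: Fixed ultrasonic cleaner, a white box 200 (x) by 150 (y) by 110 mm high with two black knobs on its -x face. Origin at the centre of its underside, z up. In its top an open rectangular steel tank with upright walls, 104 mm along x by 78 mm along y, 55 mm deep; the tray enters with its long side along the cleaner's x, either way round.
- tank_floor (a point): Centre of the tank's floor, 55 mm above the table; axes as the cleaner's.
- spool: Loose solder spool, 56 mm across, 42 mm high, bystander; origin at its underside.
- tip_pot: Loose metal bowl for cleaning tips, 64 mm across, 45 mm high, bystander; origin at its underside.
- spray_can: Loose spray can, 52 mm across, 170 mm high, bystander; origin at its underside.
- flux_bottle: Loose small bottle, 44 mm across, 100 mm high, bystander; origin at its underside.
- driver: Loose screwdriver lying on the bench, 160 mm long, bystander.
- circuit_board: Loose green circuit board, 90 by 70 mm, lying flat, 10 mm high, bystander; origin at its underside.
- parts_bin: Loose black divided bin, 100 by 70 by 40 mm, bystander; origin at its underside.
Mind the look-alikes: they are no part of the job. Leave any blue look-alike of the basket alone.

How it is judged (in metres and radians):
On the way:
1. the basket is out of the hook, its bar in front of the tip and touching the stand no more (x of basket_bar in the frame of stand below -0.03 m and contact force between basket and stand below 0.1 N), for 0.1 s.
At the end, for the whole second after the job is handed in: The basket stands upright (within 0.06 rad) and at rest on the floor of the cleaner's tank, its underside within 5 mm of the floor and its middle within 20 mm of the tank's middle (horizontal distance between basket and tank_floor below 0.02 m and z of basket in the frame of tank_floor between -0.005 and 0.005 m and angle between basket's own z axis and vertical below 0.06 rad and linear speed of basket below 0.02 m/s and contact force between basket and cleaner above 0.5 N); the robot touches nothing.
It fails at once if the basket is forced against the hook stand (over 24 N) (contact force between basket and stand above 24 N).
It fails at once if the basket is dropped or forced into the cleaner (over 24 N) (contact force between basket and cleaner above 24 N).
It fails at once if a bystander is shifted by more than 20 mm (distance of any of spool, tip_pot, spray_can, flux_bottle, driver, circuit_board, parts_bin from where it was at the start of the episode above 0.02 m).
It also fails if it takes over 67 s, if anything falls off the work surface, if the arm or the gripper's body presses on something with over 40 N, if the wrist force passes 120 N, or if a joint passes its speed limit or range.

## Working session

There is one attempt and no reset: what is moved stays moved. The work goes in short steps, Python scripts to look and compute and a tool call to move; the robot and the scene stay as the last step left them, time stands still between calls to the robot, and variables do not carry over. Pictures are saved under pics/ and viewed, at most 10 in all, crops included, and the job is handed in when it is done.

Besides the shell and the picture viewer there is one more tool, called after ">>>" in YAML: its name, and indented under it one key for each argument. arm_command: Moves the arm, as the interface text tells. Its arguments: {"type":"object","properties":{"moves":{"type":"array"},"hand":{"type":"number"},"squeeze":{"type":"number"}},"required":["moves"]}

```bash
mkdir -p pics; cat > h.py <<'E'
import numpy as np, cv2
from station import arm, vision
def grab(n):
    m=vision.camera_model(n); im,d=vision.capture(n); np.savez(f'pics/{n}.npz',im=im,d=d,**{k:np.array(v) for k,v in m.items()}); cv2.imwrite(f'pics/{n}.png',im); return m,im,d
def cloud(m,d):
    f=d.shape[0]/2/np.tan(np.radians(float(m['fovy']))/2); v,u=np.mgrid[:d.shape[0],:d.shape[1]]
    P=np.dstack([(u-m['cx'])/f*d,(v-m['cy'])/f*d,d]); R=cv2.Rodrigues(np.array(m['rvec'],float))[0]
    return (P-np.array(m['tvec']).ravel())@R   # R^T(P-t)
E
python3 - <<'E'
from h import *
for n in('scene','side'):
    m,im,d=grab(n); print(n,m)
a=cv2.imread('pics/scene.png');b=cv2.imread('pics/side.png')
cv2.imwrite('pics/both.png',cv2.resize(np.vstack([a,b]),None,fx=.78,fy=.78))
s=arm.state();print(s)
E
```

```text
scene {'fovy': 54.1502459226861, 'cx': 259.08979990634157, 'cy': 193.88386795052162, 'rvec': array([ 1.91970852,  1.57378922, -0.63618161]), 'tvec': array([-215.51267772, -245.33002121, 1532.41133663])}
side {'fovy': 43.94663966138479, 'cx': 263.32304048037184, 'cy': 196.1632654276748, 'rvec': array([ 2.30608794, -0.43933556,  0.17790436]), 'tvec': array([-464.76985077,  309.24806398, 1196.63248429])}
{'t': 0.1, 'joints': array([-1.34176254e-01,  3.26879303e-01, -1.93491776e-01,  1.05202225e+00,
       -3.11240227e-05,  1.43657971e+00]), 'qd': array([ 2.20447759e-05, -9.92163591e-04,  4.19632723e-03,  1.23895572e-03,
        8.60647354e-04, -1.11279568e-03]), 'joint_torque': array([-1.63831678e-04, -4.44239044e+01,  2.63037515e+01,  7.96647771e-03,
       -2.12530945e-04,  1.93304103e-06]), 'tool_pos': array([5.49493203e+02, 8.39757036e-02, 2.49271939e+02]), 'ee_rot': array([-6.25660960e-04,  7.07092277e-01,  7.07120834e-01, -4.96383781e-04]), 'force': array([0.37204321, 0.81066502, 0.3574694 ]), 'ft_torque': array([-0.02373879, -0.01668588, -0.0347012 ]), 'grasp_force': 0.0, 'opening': 1.0020366205025273}
```

View pics/scene.png

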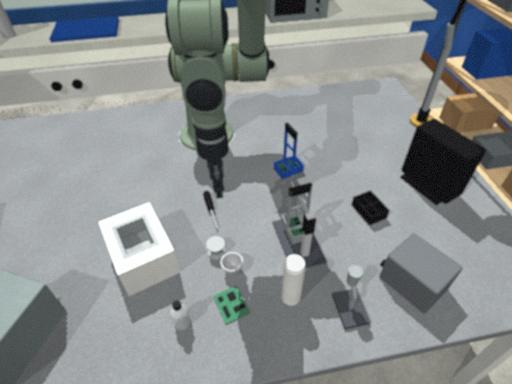

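View pics/side.png

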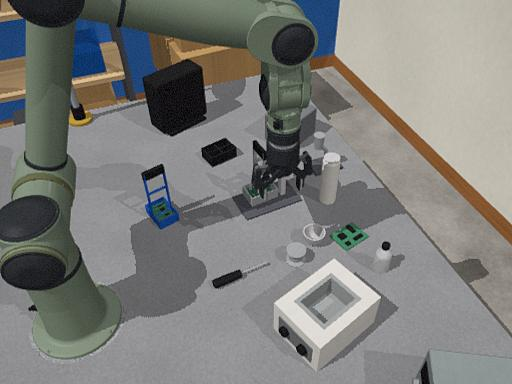

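The scene view shows the steel basket (black handle at (300,188), tray at about (298,228)) on a stand whose black post or keeper top is at (308,225). The blue look-alike is at (288,150), a second stand without a basket at (352,300), the cleaner at (138,245), the spray can at (293,280), and the spool and bowl at (215,245) and (232,262). The steel basket fits the description. I'll confirm it in an enlarged crop and measure.

```bash
python3 - <<'E'
from h import *
z=np.load('pics/scene.npz');s=np.load('pics/side.npz')
a=cv2.resize(z['im'][165:275,255:345],None,fx=5,fy=5,interpolation=cv2.INTER_CUBIC)
b=cv2.resize(s['im'][110:225,225:350],None,fx=3,fy=3,interpolation=cv2.INTER_CUBIC)
c=np.zeros((550,800,3),np.uint8);c[:,:450]=a;c[:345,450:800]=b[:,:350];cv2.imwrite('pics/crop1.png',c)
X=cloud(z,z['d']);Y=cloud(s,s['d'])
def pr(n,X,l):
    for u,v in l: print(n,u,v,X[v,u].round(0))
pr('scene',X,[(300,188),(294,191),(307,187),(308,222),(308,230),(298,228),(293,262),(215,245),(232,262),(138,235),(350,270),(288,165),(289,130),(370,207),(230,305),(180,315)])
pr('side',Y,[(330,165),(330,300),(262,195),(258,150),(154,172)])
# cleaner top: points with z 100..120 near
for n,C in(('scene',X),('side',Y)):
    m=(abs(C[...,2]-110)<5)&(C[...,1]<0)&(C[...,0]>300)&(C[...,0]<900)
    k=cv2.connectedComponentsWithStats(m.astype(np.uint8)); i=1+k[2][1:,4].argmax(); M=k[1]==i
    p=C[M]; print(n,'cleaner',M.sum(),cv2.minAreaRect(p[:,:2].astype(np.float32)),p[:,2].mean())
    # hole: contour
    cs,h=cv2.findContours(M.astype(np.uint8),cv2.RETR_CCOMP,cv2.CHAIN_APPROX_NONE)
    for q,hh in zip(cs,h[0]):
        if hh[3]>=0 and len(q)>20:
            qq=q[:,0]; print(' hole',len(qq),cv2.minAreaRect(C[qq[:,1],qq[:,0]][:,:2].astype(np.float32)))
E
```

```text
scene 300 188 [583. 217. 221.]
scene 294 191 [583. 201. 212.]
scene 307 187 [580. 238. 218.]
scene 308 222 [663. 221. 172.]
scene 308 230 [663. 224. 139.]
scene 298 228 [591. 221.  59.]
scene 293 262 [775. 151. 172.]
scene 215 245 [594. -28.  46.]
scene 232 262 [640.  13.  13.]
scene 138 235 [ 521. -247.   57.]
scene 350 270 [805. 289. 141.]
scene 288 165 [253. 279.   1.]
scene 289 130 [277. 267. 181.]
scene 370 207 [527. 483.  23.]
scene 230 305 [769. -12.   7.]
scene 180 315 [ 807. -135.   76.]
side 330 165 [762. 138. 158.]
side 330 300 [ 591. -215.   57.]
side 262 195 [495.  -7. 263.]
side 258 150 [570. 219. 210.]
side 154 172 [279. 265. 185.]
scene cleaner 2379 ((565.6173706054688, -241.0459747314453), (205.42770385742188, 149.72869873046875), 18.72694206237793) 111.96362600784146
 hole 112 ((568.53369140625, -241.3935089111328), (113.68292236328125, 84.75152587890625), 20.26692008972168)
side cleaner 3681 ((564.2472534179688, -242.51280212402344), (203.04571533203125, 152.358642578125), 18.866357803344727) 110.81877603673685
 hole 120 ((563.383056640625, -243.6529541015625), (109.52165222167969, 81.71373748779297), 19.899181365966797)
```

View pics/crop1.png

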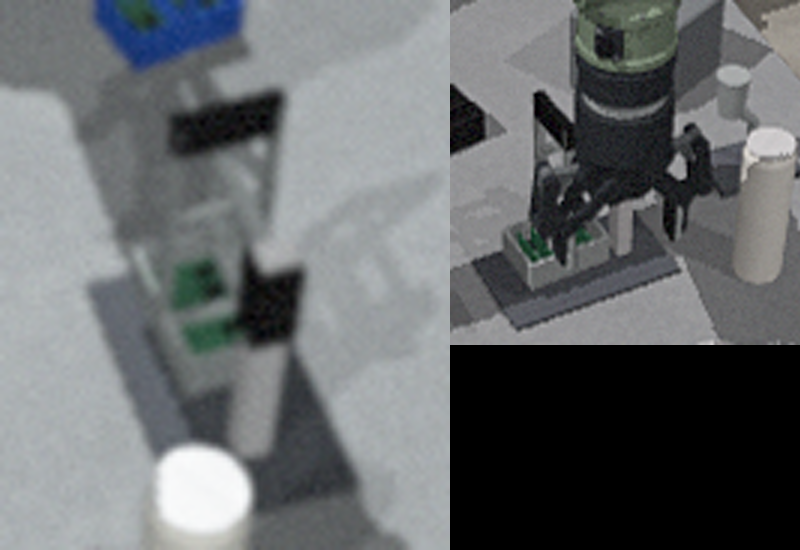

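The crop confirms it: the steel basket (black handle at about (300,188) in the scene view) hangs on the stand, with the post and black keeper behind it at +x. The blue one is separate. I'll raise the arm and move beside the basket for wrist views.

>>> arm_command:
  moves: [0, 0, -0.8, 0, 0, 0, 0.6, 0.2, -0.8, 0, 0, 0, 0.8, 0.2, 0, 0, 0, 0, 0.8, 0, 0, 0, 0, 0, 0, 0, 0, 0, 0, 0, 0, 0, 0, 0, 0, 0]

```text
t: 0.7
tool_pos: [569.4, 110.2, 328.6]
ee_rot: [-0.0, 0.706, 0.708, -0.001]
force: [0.1, -0.7, -0.2]
opening: 1.002
grasp_force: 0.0
```

```bash
python3 - <<'E'
from h import *
print(arm.state()['tool_pos'])
m,im,d=grab('wrist');print(m, (d>0).mean())
m,im,d=grab('side')
cv2.imwrite('pics/w1.png',np.hstack([cv2.imread('pics/wrist.png')[:, :],cv2.resize(im[100:228,220:316],(288,384),interpolation=cv2.INTER_CUBIC)]))
z=np.load('pics/scene.npz')
for n,s in(('scene',z),('side',dict(m,d=d,im=im))):
    C=cloud(s,s['d']);g=s['im'].max(2)
    def fit(nm,M):
        p=C[M].astype(np.float32); 
        if len(p)>5: print(n,nm,len(p),p.min(0).round(),p.max(0).round(),p.mean(0).round(1),cv2.minAreaRect(p[:,:2]),cv2.fitLine(p[:,:2],cv2.DIST_HUBER,0,.01,.01).ravel()[:2])
    R=(C[...,0]>540)&(C[...,0]<720)&(C[...,1]>140)&(C[...,1]<300)
    fit('handle',R&(C[...,2]>196)&(C[...,2]<235)&(C[...,0]<620)&(g<80))
    fit('post',R&(C[...,2]>20)&(C[...,2]<192)&(C[...,0]>630))
    fit('tray rim',R&(C[...,2]>56)&(C[...,2]<72)&(C[...,0]<640)&(g>90))
E
```

```text
[569.41229954 110.15945638 328.60300224]
{'fovy': 65.70646984690485, 'cx': 260.47877969340317, 'cy': 191.13670063587182, 'rvec': array([-2.83926416e+00, -2.03429702e-03,  1.00381070e-03]), 'tvec': array([-568.84420226,   43.05345114,  487.66251416])} 0.9950612386067709Traceback (most recent call last):
  File "<stdin>", line 13, in <module>
  File "<stdin>", line 11, in fit
cv2.error: OpenCV(4.12.0) /io/opencv/modules/imgproc/src/convhull.cpp:143: error: (-215:Assertion failed) total >= 0 && (depth == CV_32F || depth == CV_32S) in function 'convexHull'
```

View pics/w1.png

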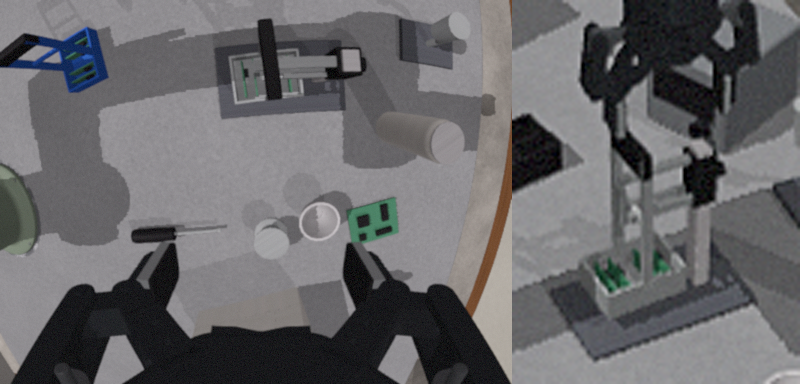

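The wrist view shows the handle as a bar from (266,20) to (273,98), with the tongue pointing left from the post at (348,62). The stand's x is nearly world +x, turned slightly. Now the numbers, from three views.

```bash
cat >> h.py <<'E'
def fish(m,d):
    f=d.shape[0]/2/np.tan(np.radians(float(m['fovy']))/2); v,u=np.mgrid[:d.shape[0],:d.shape[1]]
    x,y=u-m['cx'],v-m['cy']; r=np.hypot(x,y)+1e-9; t=np.tan(np.minimum(r/f,1.5))/r
    P=np.dstack([x*t*d,y*t*d,d]); R=cv2.Rodrigues(np.array(m['rvec'],float))[0]
    return (P-np.array(m['tvec']).ravel())@R
E
cat > fit.py <<'E'
from h import *
for n in('scene','side','wrist'):
    s=np.load(f'pics/{n}.npz');C=(fish if n=='wrist' else cloud)(s,s['d']);g=s['im'].max(2)
    def fit(nm,M):
        p=C[M].astype(np.float32)
        if len(p)>5: print(n,nm,len(p),np.percentile(p,2,0).round(),np.percentile(p,98,0).round(),np.round(cv2.minAreaRect(p[:,:2])[0],1),np.round(cv2.minAreaRect(p[:,:2])[1:2],1),round(cv2.minAreaRect(p[:,:2])[2],1),cv2.fitLine(p[:,:2],cv2.DIST_HUBER,0,.01,.01).ravel()[:2])
    R=(C[...,0]>510)&(C[...,0]<720)&(C[...,1]>150)&(C[...,1]<290)
    fit('handle',R&(C[...,2]>196)&(C[...,2]<235)&(C[...,0]<620)&(g<80))
    fit('keeper/post',R&(C[...,2]>20)&(C[...,2]<192)&(C[...,0]>630))
    fit('tongue',R&(C[...,2]>145)&(C[...,2]<192)&(C[...,0]<640)&(C[...,0]>592)&(abs(C[...,1]-220)<14))
    fit('rim',R&(C[...,2]>52)&(C[...,2]<72)&(C[...,0]<640)&(g>90))
    fit('base',R&(C[...,2]>3)&(C[...,2]<16))
    for k,lo,hi in(('can',150,185),('bin',30,45)):
        pass
E
python3 fit.py
```

```text
Traceback (most recent call last):
  File "fit.py", line 8, in <module>
    fit('handle',R&(C[...,2]>196)&(C[...,2]<235)&(C[...,0]<620)&(g<80))
    ~~~^^^^^^^^^^^^^^^^^^^^^^^^^^^^^^^^^^^^^^^^^^^^^^^^^^^^^^^^^^^^^^^^
  File "fit.py", line 6, in fit
    if len(p)>5: print(n,nm,len(p),np.percentile(p,2,0).round(),np.percentile(p,98,0).round(),np.round(cv2.minAreaRect(p[:,:2])[0],1),np.round(cv2.minAreaRect(p[:,:2])[1:2],1),round(cv2.minAreaRect(p[:,:2])[2],1),cv2.fitLine(p[:,:2],cv2.DIST_HUBER,0,.01,.01).ravel()[:2])
                                                                                                       ~~~~~~~~~~~~~~~^^^^^^^^^
cv2.error: OpenCV(4.12.0) /io/opencv/modules/imgproc/src/convhull.cpp:143: error: (-215:Assertion failed) total >= 0 && (depth == CV_32F || depth == CV_32S) in function 'convexHull'
```

Slices must be contiguous for cv2.

```bash
sed -i 's/p\[:,:2\]/q/g; s/p=C\[M\].astype(np.float32)/p=C[M].astype(np.float32);q=np.ascontiguousarray(p[:,:2])/' fit.py; python3 fit.py
```

```text
scene handle 198 [573. 189. 197.] [586. 247. 225.] [578.4 218.3] [[15.2 61.4]] 6.5 [ 0.12040391 -0.992725  ]
scene keeper/post 446 [634. 214.  25.] [675. 241. 188.] [653.8 228.2] [[48.3 28.1]] 5.4 [0.72876155 0.68476754]
scene tongue 62 [594. 213. 146.] [638. 231. 183.] [615.6 221.9] [[46.4 18. ]] 4.1 [0.99379575 0.11122059]
scene rim 158 [531. 186.  53.] [624. 231.  68.] [576.2 219. ] [[94.9 61.2]] 9.1 [ 0.99841785 -0.05622967]
scene base 1078 [520. 155.   3.] [712. 287.  14.] [615.2 220.1] [[209.6 139.5]] 0.1 [0.833343  0.5527562]
side handle 121 [566. 185. 197.] [582. 245. 224.] [573.4 215.9] [[14.6 64.9]] 4.3 [ 0.18479295 -0.9827775 ]
side keeper/post 430 [632. 211.  25.] [669. 237. 187.] [650.1 223.2] [[32.3 45.2]] 73.9 [ 0.82981277 -0.55804193]
side tongue 90 [598. 211. 147.] [640. 233. 182.] [618.  221.3] [[43.4 23.3]] 2.5 [0.9995531  0.02989292]
side rim 235 [529. 183.  53.] [620. 254.  69.] [584.  218.8] [[111.7  71.1]] 6.7 [0.9508913 0.309525 ]
side base 952 [513. 156.   3.] [705. 272.  13.] [615.1 217.8] [[135.5 209.6]] 89.8 [0.9977078  0.06766939]
wrist handle 1295 [568. 190. 211.] [584. 251. 222.] [575.9 221. ] [[12.6 65.7]] 7.7 [ 0.12694603 -0.9919096 ]
wrist keeper/post 1268 [632. 214.  49.] [674. 241. 186.] [652.6 228.2] [[46.6 28.2]] 4.7 [0.97894657 0.20411666]
wrist tongue 681 [594. 215. 150.] [640. 231. 179.] [616.3 223.6] [[47.4 20.3]] 0.1 [0.99999446 0.00332255]
wrist rim 534 [529. 186.  54.] [622. 257.  64.] [575.8 221.3] [[90.6 64.7]] 7.6 [ 0.9797087  -0.20042671]
wrist base 4158 [512. 168.   6.] [692. 281.  10.] [603.6 217.9] [[135.  187.2]] 90.0 [0.99651873 0.08336914]
```

>>> arm_command:
  moves: [0.74, 0.04, 0, 0, 0, 0, 0.74, 0.04, 0, 0, 0, 0, 0.74, 0.04, 0, 0, 0, 0, 0, 0, 0.7, 0, 0, -0.7, 0, 0, 0.7, 0, 0, -0.7, 0, 0, 0, 0, 0, 0, 0, 0, 0, 0, 0, 0]
  hand: 50

```text
t: 1.5
tool_pos: [575.7, 219.2, 259.3]
ee_rot: [-0.0, 0.664, 0.748, -0.001]
force: [0.0, -0.8, 0.5]
opening: 0.584
grasp_force: 0.0
```

```bash
python3 - <<'E'
from h import *
s=np.load('pics/wrist.npz');C=fish(s,s['d'])
for x in range(585,672,6):
    M=(abs(C[...,0]-x)<3)&(abs(C[...,1]-224)<20)&(C[...,2]>140)&(C[...,2]<192); p=C[M]
    if len(p)>3: print(x,len(p),'z med',np.median(p[:,2]).round(1),'y',np.percentile(p[:,1],[5,50,95]).round(1))
m,im,d=grab('wrist');C=fish(m,d);g=im.max(2)
M=(C[...,2]>205)&(C[...,2]<232)&(g<80)&(abs(C[...,0]-576)<15)&(abs(C[...,1]-220)<45);p=C[M].astype(np.float32)
print(len(p),cv2.minAreaRect(np.ascontiguousarray(p[:,:2])),np.percentile(p[:,2],[5,50,95]))
E
```

```text
585 37 z med 177.8 y [218.3 223.6 227.4]
591 96 z med 177.4 y [213.7 222.8 233.9]
597 110 z med 177.2 y [213.1 222.1 233.9]
603 73 z med 177.9 y [219.3 224.1 228.8]
609 73 z med 177.9 y [219.9 224.3 229.1]
615 74 z med 177.6 y [220.5 225.5 230.2]
621 71 z med 177.9 y [221.  225.1 229.9]
627 77 z med 177.6 y [221.4 226.  231. ]
633 66 z med 177.8 y [222.1 226.7 231.4]
639 306 z med 177.1 y [214.2 224.9 239.4]
645 232 z med 184.1 y [214.1 226.1 239.9]
651 189 z med 184.4 y [214.5 226.4 240.5]
657 157 z med 184.1 y [215.  225.7 241.2]
663 80 z med 178.5 y [215.3 225.2 240.6]
669 7 z med 156.3 y [229.8 232.4 235.8]
1936 ((575.3212890625, 221.99801635742188), (11.697186470031738, 65.15695190429688), 6.764188766479492) [218.00600433 220.41179657 221.46278   ]
```

View pics/wrist.png

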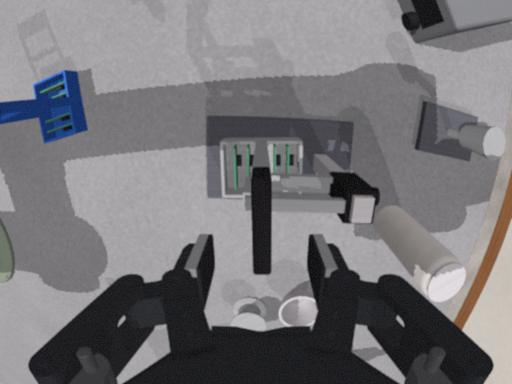

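The handle lies between the open fingers (bar from (262,170) to (262,272), pads at x≈200 and 320) and the axes agree. I'll descend and grip.

>>> arm_command:
  moves: [0.05, 0, 0.3, 0, 0, 0, 0, 0, 0.3, 0, 0, 0, 0, 0, 0.3, 0, 0, 0, 0, 0, 0, 0, 0, 0]

```text
t: 1.95
tool_pos: [575.8, 222.3, 214.6]
ee_rot: [0.0, 0.663, 0.748, -0.0]
force: [-0.5, -0.7, 0.4]
opening: 0.585
grasp_force: 0.0
```

>>> arm_command:
  moves: [0, 0, 0, 0, 0, 0, 0, 0, 0, 0, 0, 0, 0, 0, 0, 0, 0, 0, 0, 0, 0, 0, 0, 0, 0, 0, 0, 0, 0, 0, 0, 0, 0, 0, 0, 0]
  hand: 0
  squeeze: 50

```text
t: 2.55
tool_pos: [576.0, 223.0, 215.9]
ee_rot: [0.001, 0.663, 0.749, 0.001]
force: [-1.9, -1.2, 6.0]
opening: 0.127
grasp_force: 51.0
```

>>> arm_command:
  moves: [0, 0, -0.1, 0, 0, 0, 0, 0, -0.1, 0, 0, 0, 0, 0, 0, 0, 0, 0]

```text
t: 2.85
tool_pos: [575.8, 223.0, 224.8]
ee_rot: [0.0, 0.663, 0.749, 0.0]
force: [-0.6, -0.1, -3.6]
opening: 0.129
grasp_force: 49.6
```

>>> arm_command:
  moves: [0, 0, -0.1, 0, 0, 0, 0, 0, -0.05, 0, 0, 0, 0, 0, 0, 0, 0, 0, 0, 0, 0, 0, 0, 0]

```text
t: 3.25
tool_pos: [575.5, 222.9, 231.6]
ee_rot: [-0.0, 0.663, 0.749, -0.0]
force: [-0.6, -0.4, -3.6]
opening: 0.13
grasp_force: 49.6
```

>>> arm_command:
  moves: [0, 0, -0.1, 0, 0, 0, 0, 0, -0.05, 0, 0, 0, 0, 0, 0, 0, 0, 0]

```text
t: 3.55
tool_pos: [575.9, 223.0, 239.9]
ee_rot: [0.0, 0.663, 0.749, 0.0]
force: [0.2, 0.3, -3.0]
opening: 0.132
grasp_force: 49.6
```

>>> arm_command:
  moves: [0, 0, -0.05, 0, 0, 0, 0, 0, 0, 0, 0, 0]

```text
t: 3.75
tool_pos: [575.7, 223.0, 242.1]
ee_rot: [0.0, 0.663, 0.749, 0.0]
force: [0.2, 0.4, -4.0]
opening: 0.134
grasp_force: 49.6
```

>>> arm_command:
  moves: [0, 0, -0.03, 0, 0, 0, 0, 0, 0, 0, 0, 0]

```text
t: 3.95
tool_pos: [575.6, 222.9, 243.4]
ee_rot: [0.0, 0.663, 0.749, 0.0]
force: [0.5, 0.5, -3.6]
opening: 0.132
grasp_force: 49.6
```

>>> arm_command:
  moves: [0, 0, -0.03, 0, 0, 0, 0, 0, 0, 0, 0, 0]

```text
t: 4.15
tool_pos: [575.4, 222.9, 244.6]
ee_rot: [-0.0, 0.663, 0.749, -0.0]
force: [0.5, -0.0, -5.3]
opening: 0.129
grasp_force: 49.3
```

>>> arm_command:
  moves: [0, 0, -0.03, 0, 0, 0, 0, 0, 0, 0, 0, 0]

```text
t: 4.35
tool_pos: [575.3, 222.9, 245.9]
ee_rot: [-0.0, 0.663, 0.749, -0.0]
force: [-0.2, -0.6, -6.9]
opening: 0.13
grasp_force: 49.2
```

>>> arm_command:
  moves: [0, 0, -0.03, 0, 0, 0, 0, 0, 0, 0, 0, 0]

```text
t: 4.55
tool_pos: [575.3, 222.9, 247.5]
ee_rot: [-0.0, 0.663, 0.749, -0.0]
force: [-0.1, 0.2, -8.4]
opening: 0.13
grasp_force: 49.0
```

>>> arm_command:
  moves: [0, 0, -0.04, 0, 0, 0, 0, 0, 0, 0, 0, 0]

```text
t: 4.75
tool_pos: [575.3, 222.9, 249.5]
ee_rot: [-0.0, 0.663, 0.749, -0.0]
force: [1.1, -0.3, -9.7]
opening: 0.131
grasp_force: 48.8
```

Contact was at z≈244.3 and the force follows the stated spring. I want a push of about 8.5 mm, so z≈252.8.

>>> arm_command:
  moves: [0, 0, -0.04, 0, 0, 0, 0, 0, -0.03, 0, 0, 0, 0, 0, 0, 0, 0, 0]

```text
t: 5.05
tool_pos: [575.3, 222.8, 252.9]
ee_rot: [-0.0, 0.663, 0.749, -0.0]
force: [0.5, -0.2, -12.0]
opening: 0.131
grasp_force: 48.6
```

>>> arm_command:
  moves: [0, -0.08, 0, 0, 0, 0, 0, -0.08, 0, 0, 0, 0, 0, 0, 0, 0, 0, 0]

```text
t: 5.35
tool_pos: [569.3, 222.0, 253.8]
ee_rot: [0.002, 0.663, 0.749, 0.002]
force: [4.7, 0.6, -12.7]
opening: 0.129
grasp_force: 48.8
```

>>> arm_command:
  moves: [0, -0.08, 0, 0, 0, 0, 0, -0.08, 0, 0, 0, 0, 0, 0, 0, 0, 0, 0]

```text
t: 5.65
tool_pos: [559.5, 221.0, 254.3]
ee_rot: [0.0, 0.663, 0.749, 0.001]
force: [-1.4, 0.3, -2.6]
opening: 0.131
grasp_force: 51.2
```

>>> arm_command:
  moves: [0, -0.08, 0, 0, 0, 0, 0, -0.08, 0, 0, 0, 0, 0, 0, 0, 0, 0, 0]

```text
t: 5.95
tool_pos: [551.2, 220.1, 253.9]
ee_rot: [0.0, 0.663, 0.749, 0.0]
force: [-0.0, 0.4, -3.3]
opening: 0.127
grasp_force: 51.1
```

The bar has passed the tip and the tongue has sprung back (the force is down to the basket's weight). I'll continue straight out to about 105 mm, then raise.

>>> arm_command:
  moves: [0, -0.3, 0, 0, 0, 0, 0, -0.4, 0, 0, 0, 0, 0, -0.5, 0, 0, 0, 0, 0, -0.4, 0, 0, 0, 0, 0, 0, 0, 0, 0, 0, 0, 0, 0, 0, 0, 0]

```text
t: 6.55
tool_pos: [472.7, 210.4, 253.9]
ee_rot: [0.001, 0.663, 0.749, 0.001]
force: [0.1, 0.9, -3.1]
opening: 0.131
grasp_force: 51.2
```

>>> arm_command:
  moves: [0, 0, -0.3, 0, 0, 0, 0, 0, -0.5, 0, 0, 0, 0, 0, -0.5, 0, 0, 0, 0, 0, -0.3, 0, 0, 0, 0, 0, 0, 0, 0, 0]

```text
t: 7.05
tool_pos: [474.6, 210.7, 335.7]
ee_rot: [0.002, 0.663, 0.749, 0.002]
force: [1.5, 0.7, -3.3]
opening: 0.126
grasp_force: 51.2
```

```bash
python3 - <<'E'
from h import *
for n in('scene','side'):
    m,im,d=grab(n);C=cloud(m,d)
    m2=(abs(C[...,2]-110)<5)&(C[...,1]<-100)&(C[...,0]>400)&(C[...,0]<750)
    k=cv2.connectedComponentsWithStats(m2.astype(np.uint8)); M=k[1]==1+k[2][1:,4].argmax()
    print(n,cv2.minAreaRect(np.ascontiguousarray(C[M][:,:2].astype(np.float32))))
    cs,h=cv2.findContours(M.astype(np.uint8),cv2.RETR_CCOMP,cv2.CHAIN_APPROX_NONE)
    for q,hh in zip(cs,h[0]):
        if hh[3]>=0 and len(q)>40: q=q[:,0];print(cv2.minAreaRect(np.ascontiguousarray(C[q[:,1],q[:,0]][:,:2].astype(np.float32))))
E
```

```text
scene ((565.8348388671875, -240.93905639648438), (205.2611541748047, 149.81590270996094), 18.687435150146484)
((567.8186645507812, -242.20083618164062), (111.1875, 84.34422302246094), 18.681663513183594)
side ((564.3584594726562, -242.0803680419922), (203.04299926757812, 152.7886199951172), 18.846839904785156)
((563.2530517578125, -243.57366943359375), (108.8707504272461, 80.8339614868164), 18.952909469604492)
```

View pics/side.png

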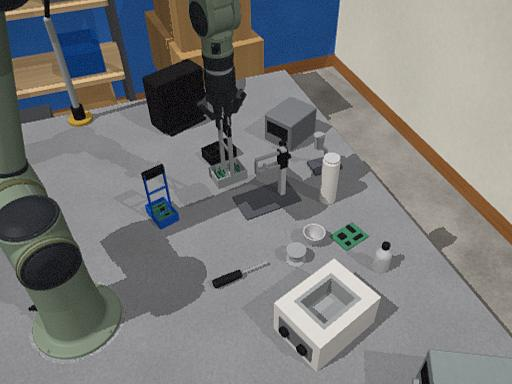

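The basket is free, at (228,160) in the side view, and everything else stands in place. I'll carry it at underside height ≈150 mm over to the tank.

>>> arm_command:
  moves: [-0.3, 0.04, 0, 0, 0, 0, -0.5, 0.04, 0, 0, 0, 0, -0.65, 0.04, 0, 0, 0, 0, -0.65, 0.04, 0, 0, 0, 0, -0.65, 0.04, 0, 0, 0, 0, -0.65, 0.05, 0, 0, 0, 0, -0.65, 0.05, 0, 0, 0, 0, -0.65, 0.05, 0, 0, 0, 0]

```text
t: 7.95
tool_pos: [517.8, -23.1, 331.9]
ee_rot: [-0.001, 0.663, 0.749, -0.001]
force: [1.0, 0.8, -3.1]
opening: 0.131
grasp_force: 51.1
```

>>> arm_command:
  moves: [-0.65, 0.04, 0, 0, 0, 0, -0.65, 0.04, 0, 0, 0, 0, -0.65, 0.04, 0, 0, 0, 0, -0.65, 0.04, 0, 0, 0, 0, -0.65, 0.04, 0, 0, 0, 0, -0.6, 0.05, 0, 0, 0, 0, -0.4, 0.05, 0, 0, 0, 0, -0.25, 0.04, 0, 0, 0, 0]

```text
t: 8.75
tool_pos: [561.9, -244.6, 331.4]
ee_rot: [-0.001, 0.663, 0.748, -0.001]
force: [0.1, 0.0, -3.0]
opening: 0.124
grasp_force: 51.1
```

>>> arm_command:
  moves: [0, 0, 0, 0, 0, -0.8, 0, 0, 0, 0, 0, -0.8, 0, 0, 0, 0, 0, -0.75, 0, 0, 0, 0, 0, 0, 0, 0, 0, 0, 0, 0]

```text
t: 9.25
tool_pos: [562.3, -242.0, 332.7]
ee_rot: [-0.001, 0.583, 0.813, -0.0]
force: [0.2, -0.8, -3.3]
opening: 0.128
grasp_force: 51.1
```

```bash
python3 - <<'E'
from h import *
s=arm.state();print(s['tool_pos'],s['ee_rot'])
m,im,d=grab('wrist');C=fish(m,d)
def rect(nm,M):
    k=cv2.connectedComponentsWithStats(M.astype(np.uint8)); M=k[1]==1+k[2][1:,4].argmax();p=C[M];print(nm,M.sum(),cv2.minAreaRect(np.ascontiguousarray(p[:,:2].astype(np.float32))),np.median(p[:,2]));return M
near=(abs(C[...,0]-565)<140)&(abs(C[...,1]+242)<110)
rect('top',near&(abs(C[...,2]-110)<4)&(im.max(2)>140))
rect('floor',near&(abs(C[...,2]-55)<5))
rect('rim',near&(C[...,2]>176)&(C[...,2]<190))
rect('tray',near&(C[...,2]>145)&(C[...,2]<192))
rect('handle',near&(C[...,2]>322)&(C[...,2]<348)&(im.max(2)<90))
E
```

```text
[ 562.30550539 -242.02114605  332.66440034] [-5.11016127e-04  5.82952685e-01  8.12505939e-01 -7.39552140e-05]
top 11500 ((565.2752685546875, -241.0868682861328), (201.06809997558594, 150.49546813964844), 19.086740493774414) 109.80178123502004
floor 816 ((556.960205078125, -217.57069396972656), (102.98301696777344, 14.326791763305664), 18.606138229370117) 55.1872936708526
rim 882 ((563.290771484375, -243.29812622070312), (91.121337890625, 64.79354858398438), 18.66509246826172) 178.88179127253505
tray 5044 ((563.2681274414062, -243.1559600830078), (91.10042572021484, 65.16484832763672), 18.774097442626953) 161.10773397756162
handle 4265 ((564.728515625, -241.3376922607422), (36.20256423950195, 64.47242736816406), 37.12430191040039) 336.77810009329056
```

View pics/wrist.png

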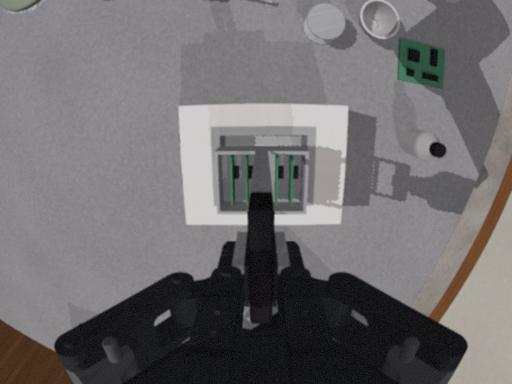

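The wrist view shows the tray (215–310, 148–213) above the tank opening, square to it. It needs about +2.5 mm in tool y and +1.5 mm in tool x.

>>> arm_command:
  moves: [0.03, 0.05, 0, 0, 0, 0, 0, 0, 0.3, 0, 0, 0, 0, 0, 0.3, 0, 0, 0, 0, 0, 0.1, 0, 0, 0, 0, 0, 0, 0, 0, 0]

```text
t: 9.8
tool_pos: [564.1, -239.5, 297.4]
ee_rot: [-0.001, 0.582, 0.813, -0.0]
force: [-0.1, -0.1, -3.0]
opening: 0.125
grasp_force: 51.1
```

>>> arm_command:
  moves: [0, 0, 0.2, 0, 0, 0, 0, 0, 0.2, 0, 0, 0, 0, 0, 0.1, 0, 0, 0, 0, 0, 0, 0, 0, 0]

```text
t: 10.2
tool_pos: [563.9, -239.6, 272.0]
ee_rot: [-0.001, 0.583, 0.813, -0.0]
force: [0.1, -0.5, -3.4]
opening: 0.126
grasp_force: 51.1
```

>>> arm_command:
  moves: [0, 0, 0.1, 0, 0, 0, 0, 0, 0.1, 0, 0, 0, 0, 0, 0.1, 0, 0, 0, 0, 0, 0, 0, 0, 0]

```text
t: 10.6
tool_pos: [564.1, -239.7, 257.3]
ee_rot: [-0.001, 0.582, 0.813, -0.0]
force: [-0.8, -0.2, -4.5]
opening: 0.13
grasp_force: 51.1
```

>>> arm_command:
  moves: [0, 0, 0.1, 0, 0, 0, 0, 0, 0.1, 0, 0, 0, 0, 0, 0, 0, 0, 0]

```text
t: 10.9
tool_pos: [564.0, -239.7, 247.2]
ee_rot: [-0.001, 0.582, 0.813, -0.0]
force: [0.3, 0.1, -3.6]
opening: 0.129
grasp_force: 51.1
```

>>> arm_command:
  moves: [0, 0, 0.05, 0, 0, 0, 0, 0, 0, 0, 0, 0]

```text
t: 11.1
tool_pos: [564.4, -239.8, 245.5]
ee_rot: [-0.0, 0.582, 0.813, -0.0]
force: [0.7, -0.4, -3.2]
opening: 0.127
grasp_force: 51.1
```

>>> arm_command:
  moves: [0, 0, 0.03, 0, 0, 0, 0, 0, 0, 0, 0, 0]

```text
t: 11.3
tool_pos: [564.5, -239.9, 244.2]
ee_rot: [-0.0, 0.582, 0.813, -0.0]
force: [-0.6, 0.1, -3.4]
opening: 0.131
grasp_force: 51.1
```

>>> arm_command:
  moves: [0, 0, 0.03, 0, 0, 0, 0, 0, 0, 0, 0, 0]

```text
t: 11.5
tool_pos: [564.4, -239.9, 242.5]
ee_rot: [-0.0, 0.582, 0.813, 0.0]
force: [0.6, -0.6, -3.0]
opening: 0.125
grasp_force: 51.1
```

>>> arm_command:
  moves: [0, 0, 0.03, 0, 0, 0, 0, 0, 0, 0, 0, 0]

```text
t: 11.7
tool_pos: [564.7, -240.0, 241.6]
ee_rot: [0.0, 0.582, 0.813, 0.0]
force: [0.6, 0.3, -1.5]
opening: 0.13
grasp_force: 51.4
```

>>> arm_command:
  moves: [0, 0, 0.02, 0, 0, 0, 0, 0, 0, 0, 0, 0]

```text
t: 11.9
tool_pos: [565.1, -239.9, 241.5]
ee_rot: [0.001, 0.582, 0.813, 0.0]
force: [1.0, 1.0, 4.3]
opening: 0.126
grasp_force: 52.3
```

>>> arm_command:
  moves: [0, 0, 0.02, 0, 0, 0, 0, 0, 0, 0, 0, 0]

```text
t: 12.1
tool_pos: [565.4, -239.9, 241.4]
ee_rot: [0.002, 0.582, 0.813, 0.001]
force: [0.0, 2.7, 10.7]
opening: 0.127
grasp_force: 53.0
```

Standing on the floor. I'll relieve the pressing first, then open.

>>> arm_command:
  moves: [0, 0, -0.03, 0, 0, 0, 0, 0, 0, 0, 0, 0]

```text
t: 12.3
tool_pos: [565.0, -240.0, 241.5]
ee_rot: [0.001, 0.582, 0.813, 0.0]
force: [0.3, 1.5, 6.3]
opening: 0.126
grasp_force: 52.4
```

>>> arm_command:
  moves: [0, 0, 0, 0, 0, 0, 0, 0, 0, 0, 0, 0, 0, 0, 0, 0, 0, 0, 0, 0, 0, 0, 0, 0]
  hand: 45

```text
t: 12.7
tool_pos: [564.4, -240.0, 240.4]
ee_rot: [-0.0, 0.583, 0.813, -0.0]
force: [0.0, 0.0, 0.1]
opening: 0.528
grasp_force: 0.0
```

>>> arm_command:
  moves: [0, 0, -0.2, 0, 0, 0, 0, 0, -0.4, 0, 0, 0, 0, 0, -0.6, 0, 0, 0, 0, 0, -0.6, 0, 0, 0, 0, 0, -0.3, 0, 0, 0, 0, 0, 0, 0, 0, 0]

```text
t: 13.3
tool_pos: [565.6, -240.6, 349.2]
ee_rot: [0.003, 0.582, 0.813, 0.0]
force: [0.5, 0.7, 1.0]
opening: 0.53
grasp_force: 0.0
```

```bash
python3 - <<'E'
from h import *
m,im,d=grab('wrist');C=fish(m,d)
for nm,lo,hi in(('handle',232,256),('rim',80,94)):
    M=(abs(C[...,0]-565)<55)&(abs(C[...,1]+241)<50)&(C[...,2]>lo)&(C[...,2]<hi);p=C[M]
    print(nm,len(p),cv2.minAreaRect(np.ascontiguousarray(p[:,:2].astype(np.float32))),np.percentile(p[:,2],[5,50,95]))
m2,im2,d2=grab('side')
c=np.hstack([im,cv2.resize(im2[200:370,240:368],(288,384))]);cv2.imwrite('pics/end.png',c)
E
```

```text
handle 1147 ((565.897216796875, -240.765869140625), (11.99746322631836, 65.51856994628906), 18.601652145385742) [243.44757562 245.59763647 246.72123953]
rim 1107 ((566.260986328125, -244.28524780273438), (104.84447479248047, 74.13279724121094), 19.921613693237305) [80.74997265 86.63603824 92.4095144 ]
```

View pics/end.png

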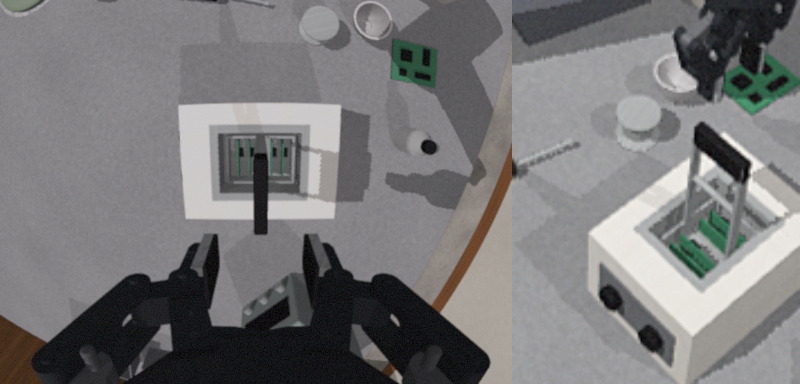

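The basket stands upright and centred in the tank. The tray is at (218–298, 135–185) in the wrist view, the handle top is at 246 mm (55 + 191), and the gripper is clear. Handing in.

```bash
python3 -c "
from station import arm
print(arm.hand_in())"
```

```text
the job is handed in; nothing more can be done
None
```

The steel basket is off the hook and stands flat and centred on the tank floor, released with the gripper clear, and the job was handed in at about 13.4 s; the hand-in gave no verdict.

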